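# Move a hanging sample tray to the adjustable hook

### The arm

A 7-joint arm with a two-finger parallel gripper is mounted at the origin on a cart in front of the work surface, level with it; the furniture and walls round the work are solid. World frame = base frame: x ahead of the robot, y to its left, z up, the work surface at z = 0. Lengths are in m, angles in degrees, forces in N, time in s.
With the tool pointing down it reaches from about 0.425 to 0.925 m from the base axis. Payload 6.8 kg.
Tool frame: the origin (TCP) lies midway between the tips of the shut fingers; the grasp point (between the pads) lies robot.grip_depth behind it (robot.grip_depth is the distance from the TCP to the grasp point, in m); z points along the fingers, y is the direction in which the jaws open and shut (so a half turn about z gives the same grasp; the last joint's range is limited). The gripper opens to 85 mm and grips with 20 to 120 N. Pads are 22 mm wide; open, the fingers measure 114 mm over their backs; the gripper's body (76 mm by 85 mm) begins 54 mm behind the grasp point. The pads swing forward as they close: fully open they stand 13 mm farther back than shut.
Start: joints at [58.149, 27.33, 1.283, 89.118, -0.659, 63.558, -4.761], TCP at [0.292, -0.608, 0.231] pointing down, gripper open.
Joint ranges: [-169.35, 169.35], [-19.33, 120.38], [-80.79, 83.38], [13.8, 139.57], [-78.32, 258.32], [9.67, 109.79], [-169.56, 169.56]. Speed limits (degrees/s): [136.94, 136.94, 180, 180, 180, 180, 180].

### API

Orientations are given as a 3x3 rotation matrix whose columns are the frame's x, y, z axes.
In Python, from cell import robot, optics gives the robot as it stands. Calls block until the motion is done:
- robot.move_to(position, orientation): joint-space move of the TCP to a pose.
- robot.servo_line(position, feed=0.15, orientation=None): straight line of the TCP; orientation=None keeps the orientation; feed is the mean speed in m/s.
- robot.movej(angles): joint-space move.
- robot.move_gripper(opening, grip_force=None): finger opening in m; grip_force is the grip in N (None keeps the last); returns when the fingers have stopped.
- robot.sleep(seconds).
- robot.solve_ik(position, orientation): joint angles nearest the present ones, or None.
- optics.camera(name): name is "scene" or "top" or "wrist"; returns a dict with "color" (400x640x3 uint8, red, green, blue), "z_map" (400x640 float32, m along the optical axis (not along the pixel's ray), 0 where there is no reading), "K" (3x3 intrinsics, pixels), "rvec" (rotation vector, rad) and "tvec" (3), from world to camera coordinates, as OpenCV has them. Camera axes: x right, y down, z forward; pixel columns grow to the right and rows downward; lengths in m; the calibration is good to about 2 mm. A picture is of the moment at which its call begins.
A pose or a line that the arm cannot do raises robot.IKError and nothing moves.
- robot.job_done(): hands the job in, once; it reports no verdict.
Readings, each from a call of its own:
- robot.current_time(): time.
- robot.current_qpos(): joint angles.
- robot.current_dq(): joint speeds.
- robot.current_effort(): joint torques, N m.
- robot.current_position(): TCP position.
- robot.current_tool_rot(): TCP orientation.
- robot.current_wrist_force(): force on the tool from outside, world axes, zero at the start.
- robot.current_wrist_torque(): the same for the moment, N m.
- robot.current_opening(): finger opening in m.
Only numpy, scipy, OpenCV 4.12 (cv2) and the standard library are available. Lean on these libraries where they do the work, as an engineer would, in place of code of your own. Each camera call takes 0.05 s, during which the arm holds its last target.

### The job

Take the small steel tray by its red grip off the grey stand's hook and hang it centred on the blue stand's yellow hook, its cross bar dropped fully into the groove of the yellow arm, then let go. The yellow arm is clamped at an unknown reach, so feel for the groove: slide the bar along the arm with light pressure, gently, never loading it with more than about 20 N, and do not wrench the grey hook. Keep the tray level with the check weight standing in it, never set it down on the way, and leave the ring and the bottle where they are.

Things in the scene. Friction and masses are not known exactly. Their poses are not given: they have to be found in the camera images.
- tray: Open steel tray, 90 (x) x 104 (y) x 28 mm, walls and floor 3 mm, 0.24-0.39 kg, with a flat bail over it: side straps at y = +-53 mm joined by a straight cross bar along y, with a red grip on top. Origin: centre of the tray's underside, z up. Starts hanging on the grey stand, bar in that arm's groove, axes within a few mm and degrees as the stand's.
- tray_bar (a point): Middle of the underside of the tray's cross bar, 115 mm above the tray's origin. The bar is 8 mm thick in x, 12 mm tall, 110 mm long in y.
- tray_grip (a point): Centre of the upright red grip on the middle of the cross bar, 152 mm above the tray's origin: 24 (x) x 14 (y) mm, from 127 to 177 mm above the tray's origin. Pinch it across y from above.
- donor: Grey fixed stand: base plate 165 x 100 x 10 mm, post on the robot's side, 88 mm from the origin (the stand's +x points at the post), bare aluminium hook arm reaching from the post away from the robot (-x). Origin on the bench under the middle of the arm's groove. Arm 24 mm wide (y), flat top at z = 190 mm, underside 176; across it a straight-sided groove along y, 11 mm wide, floor at z = 182 mm.
- donor_lip (a point): Top of the upturned lip at the free end of the grey stand's arm: z = 202 mm, 12 mm above the arm's flat top; the lip spans x = -58 to -65 mm of the grey stand's frame.
- receiver: Blue fixed stand with a yellow hook arm, sizes as the grey stand (flat top z = 190, groove floor z = 182 mm, arm along x, post at +x), but its arm is clamped firmly at a reach not measured here: the groove's middle lies anywhere from x = -18 to +18 mm, the lip's inner face 58 mm before it (x = -76 to -40 mm) of this frame. Origin on the bench under the middle setting.
- receiver_top (a point): Point on the flat top of the yellow arm above the blue stand's origin (z = 190 mm), whatever the arm's reach. The tray's bar underside is level with it while sliding on the arm and 8 mm below it when seated. The clamp sleeve at the post begins at x = 71 mm and stands 6 mm higher.
- test_weight: Steel check weight with a knob, 22 mm diameter, 37 mm tall, 0.1 kg, origin at the centre of its underside; stands loose near the middle of the tray's floor.
- ring_gauge: Bystander: loose steel setting ring, 48 mm diameter, 14 mm tall, lying on the bench between the stands and beyond them; origin at the centre of its underside. (Beyond the stands, from about 0.63 m ahead of the robot, lies a fixed open cardboard box with walls under 80 mm: carry the tray above them.)
- solvent_bottle: Bystander: loose white squeeze bottle with red spout, 46 mm diameter, 130 mm tall, standing on the bench between the stands; origin at the centre of its underside.

How it is judged:
By the outcome, as a careful person would: the job done as asked, in the order asked, and still so for the second after the job is handed in, with the robot touching nothing.
It also fails if it takes over 67 s, if anything falls off the work surface, if the arm or the gripper's body presses on something with over 40 N, if the wrist force passes 120 N, or if a joint passes its speed limit or range.

## Working session

There is one attempt and no reset: what is moved stays moved. The work goes in short steps, each a Python script; the robot and the scene stay as the last script left them, time stands still between calls to the robot, and variables do not carry over. Pictures are saved under pics/ and viewed, and the job is handed in when it is done.

```bash
mkdir -p pics; ls; python3 - <<'E'
from cell import robot, optics
import cv2,numpy as np
for n in ["scene","top","wrist"]:
    c=optics.camera(n); cv2.imwrite(f"pics/{n}0.png",c["color"][...,::-1]); np.savez(f"pics/{n}0.npz",**c)
    R=cv2.Rodrigues(c["rvec"])[0]; print(n,(-R.T@c["tvec"].ravel()).round(3),R[2].round(2),c["K"][0,0])
print(robot.current_time(),robot.grip_depth,robot.current_tool_rot().round(3),robot.current_wrist_force())
E
```

```text
pics
scene [-0.009  0.426  0.75 ] [ 0.6  -0.48 -0.64] 446.5500607095641
top [ 0.333 -0.009  1.293] [ 0.17  0.02 -0.98] 509.34746560104287
wrist [ 0.358 -0.577  0.373] [-0.26 -0.12 -0.96] 348.6882688219646
0.15 0.0187 [[ 0.901  0.433 -0.001]
 [ 0.433 -0.901  0.001]
 [-0.    -0.001 -1.   ]] [ 1.06377233 -0.66896709  0.0301903 ]
```

View pics/scene0.png

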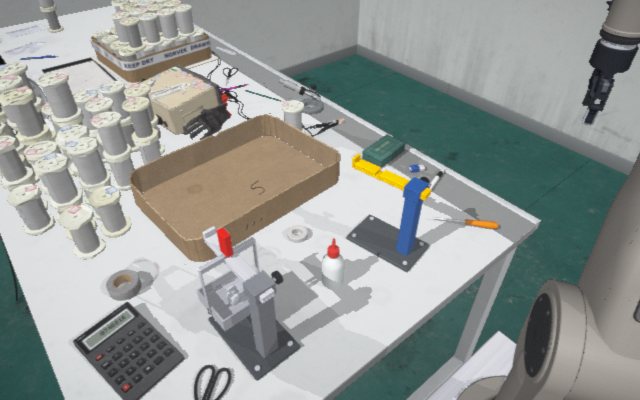

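View pics/top0.png

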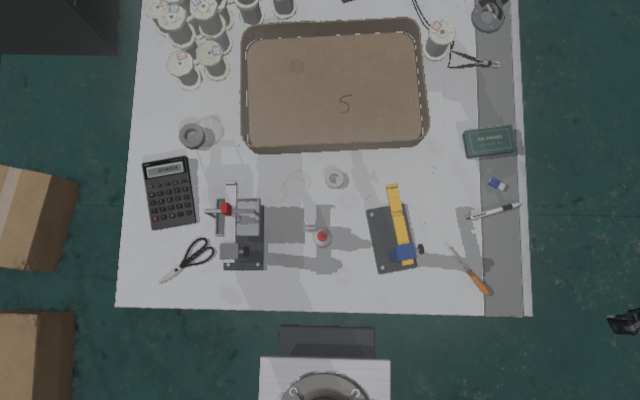

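View pics/wrist0.png

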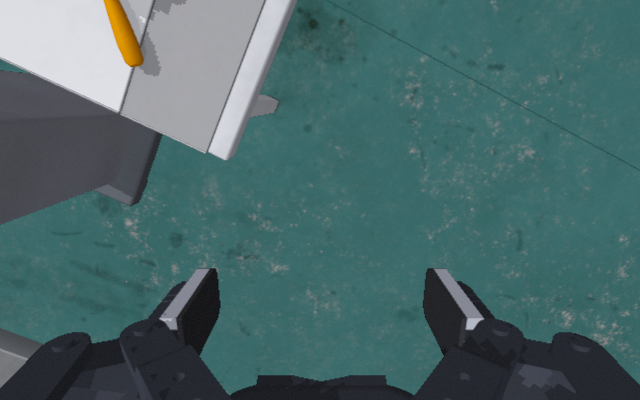

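The scene view shows the tray hanging on the grey stand with its red grip at about (226,242), the blue/yellow stand at about (405,200), the bottle at (333,265) and the ring at (297,233). In the top view the grip is at (226,209), the yellow arm runs from (393,186) to (404,262), the ring is at (333,178) and the bottle at (322,238). Next I'll enlarge and measure.

```bash
cat > h.py <<'E'
import numpy as np,cv2
def load(n): return dict(np.load(n))
def cam(c): return cv2.Rodrigues(c["rvec"])[0], np.asarray(c["tvec"]).ravel()
def ray(c,u,v):
    R,t=cam(c); d=R.T@np.linalg.solve(c["K"],[u,v,1.]); return -R.T@t,d
def at_z(c,u,v,z):
    o,d=ray(c,u,v); return o+d*(z-o[2])/d[2]
def by_depth(c,u,v):
    o,d=ray(c,u,v); return o+d*float(c["z_map"][int(round(v)),int(round(u))])
def cloud(c):
    R,t=cam(c); v,u=np.mgrid[0:400,0:640]; d=np.stack([u,v,np.ones_like(u)],-1)@np.linalg.inv(c["K"]).T
    return (d*c["z_map"][...,None]-t)@R
def proj(c,p): return cv2.projectPoints(np.atleast_2d(p).astype(float),c["rvec"],c["tvec"],c["K"],None)[0][:,0]
def crop(c,x0,x1,y0,y1,s,f):
    im=c["color"][y0:y1,x0:x1,::-1]; im=cv2.resize(im,None,fx=s,fy=s,interpolation=cv2.INTER_CUBIC)
    for x in range((x0+9)//10*10,x1,10): cv2.putText(im,str(x),((x-x0)*s,10),0,.35,(255,0,255),1); cv2.line(im,((x-x0)*s,12),((x-x0)*s,18),(255,0,255),1)
    for y in range((y0+9)//10*10,y1,10): cv2.putText(im,str(y),(0,(y-y0)*s+4),0,.35,(255,0,255),1); cv2.line(im,(24,(y-y0)*s),(30,(y-y0)*s),(255,0,255),1)
    cv2.imwrite(f,im)
E
python3 - <<'E'
from h import *
t=load("pics/top0.npz"); s=load("pics/scene0.npz")
crop(t,355,435,175,280,5,"pics/t_recv.png"); crop(t,195,275,175,280,5,"pics/t_don.png")
crop(s,190,310,215,380,4,"pics/s_don.png"); crop(s,335,450,140,275,5,"pics/s_recv.png")
for n,c in(("t",t),("s",s)):
    P=cloud(c); col=c["color"].astype(int); r,g,b=col[...,0],col[...,1],col[...,2]
    ok=c["z_map"]>0
    for nm,m in(("red",(r>150)&(g<70)&(b<70)),("yel",(r>150)&(g>120)&(b<70)),("blue",(b>100)&(r<70)&(g<110))):
        q=P[m&ok]; q=q[(q[:,2]>.02)&(q[:,0]<.75)&(abs(q[:,1])<.4)]
        print(n,nm,len(q)); 
        if nm=="red":
            q1=q[q[:,1]>.08]; q2=q[q[:,1]<.08]; print(q1.min(0),q1.max(0),np.median(q1,0),"bottle",np.median(q2,0),q2.max(0))
        else: print(np.percentile(q,[1,50,99],axis=0).round(4))
E
```

```text
t red 37
  return _methods._mean(a, axis=axis, dtype=dtype,
  ret = um.true_divide(
Traceback (most recent call last):
ValueError: zero-size array to reduction operation maximum which has no identity
```

View pics/t_recv.png

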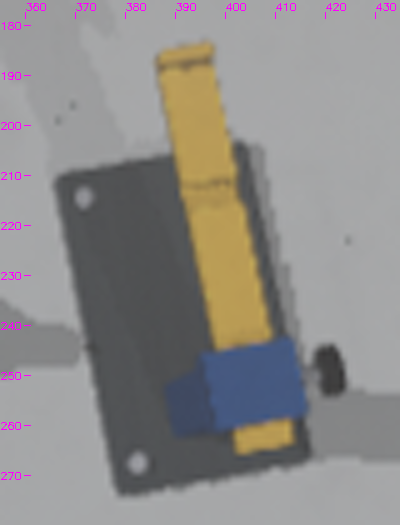

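View pics/t_don.png

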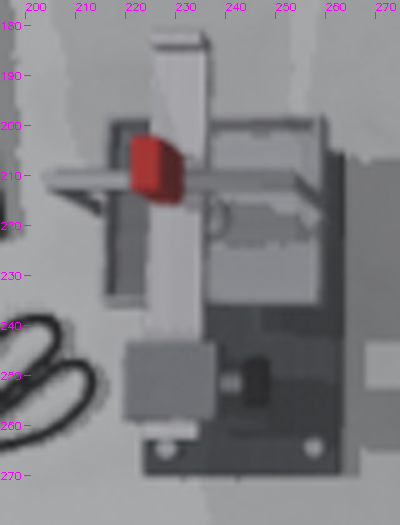

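View pics/s_recv.png

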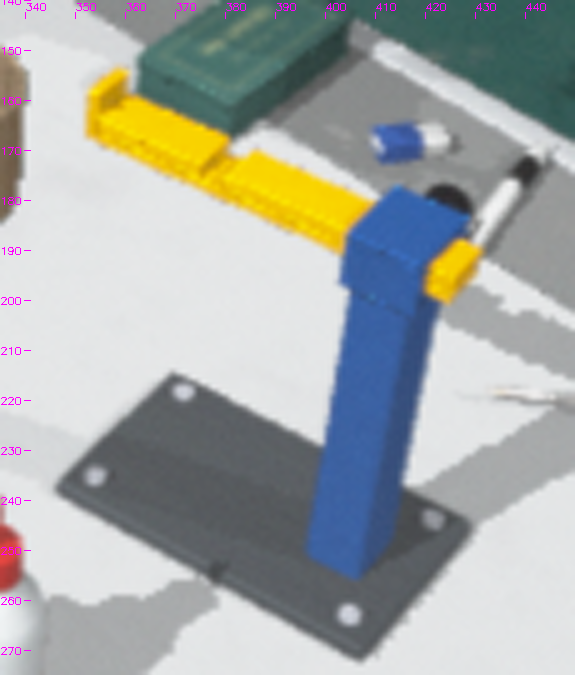

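View pics/s_don.png

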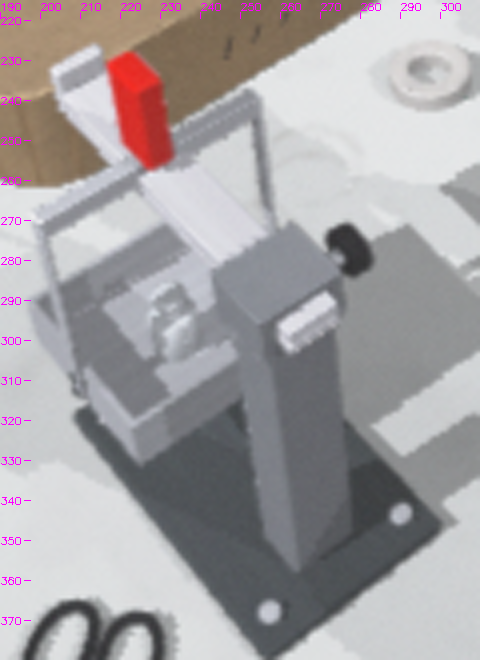

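```bash
python3 - <<'E'
from h import *
t=load("pics/top0.npz"); s=load("pics/scene0.npz")
def pr(n,p): print(n,np.array(p).round(4).tolist())
for n,l in (("recv",dict(lipInL=(386.5,188),lipInR=(396,187),sleeveL=(398,244.5),sleeveR=(408.5,242.5),grvL=(391,212.5),grvR=(400,210.5),grv2L=(392,216),grv2R=(401,214.5))),
            ("don",dict(lipInL=(226,184.8),lipInR=(234.5,184.5),sleeveL=(223.5,243),sleeveR=(235.5,243)))):
    for k,(u,v) in l.items(): pr(n+" "+k,at_z(t,u,v,.19))
for k,(u,v) in dict(a=(366,211),b=(402.5,203.5),c=(416,266.5),d=(378,274)).items(): pr("rplate "+k,at_z(t,u,v,.01))
for k,(u,v) in dict(a=(222.5,270),b=(261,270),c=(261.5,206)).items(): pr("dplate "+k,at_z(t,u,v,.01))
for k,(u,v) in dict(a=(221.5,202.5),b=(225,202),c=(226,213.2),d=(221.2,212.5)).items(): pr("grip(top) "+k,at_z(t,u,v,.244))
for k,(u,v) in dict(a=(217,232),b=(222,228),c=(230,236),d=(225,241)).items(): pr("grip(sc) "+k,at_z(s,u,v,.244))
for k,(u,v) in dict(lipInFar=(358.5,160.5),lipInNear=(352,165),g1=(379.5,169.5),g2=(384,170),slF=(408,180.5)).items(): pr("recv sc "+k,at_z(s,u,v,.19))
pr("ring t",at_z(t,333.5,178,.007)); pr("bottle t",at_z(t,322,236,.13)); pr("bottle s",at_z(s,333,243,.13))
# depth
for n,c in(("t",t),("s",s)):
    P=cloud(c); 
    for nm,(u,v) in (dict(arm=(395,200),arm2=(402,230),darm=(229,195),bar=(212,211),bar2=(243,211),grip=(223,207)) if n=="t" else dict(arm=(366,164),arm2=(395,180),grip=(223,235),grip2=(228,255))).items(): pr(n+" depth "+nm,P[v,u])
# bar ends, top of bar z=.194
for k,(u,v) in dict(bl=(204.5,211),br=(255,211.5)).items(): pr("bar "+k,at_z(t,u,v,.194))
for k,(u,v) in dict(bl=(201,271),br=(253.5,240)).items(): pr("bar sc "+k,at_z(s,u,v,.194))
E
```

```text
recv lipInL [0.5392, -0.1298, 0.19]
recv lipInR [0.5418, -0.1506, 0.19]
recv sleeveL [0.4158, -0.1547, 0.19]
recv sleeveR [0.4206, -0.1773, 0.19]
recv grvL [0.485, -0.1396, 0.19]
recv grvR [0.4898, -0.1592, 0.19]
recv grv2L [0.4774, -0.1418, 0.19]
recv grv2R [0.4811, -0.1614, 0.19]
don lipInL [0.5392, 0.2243, 0.19]
don lipInR [0.5402, 0.2055, 0.19]
don sleeveL [0.4108, 0.2226, 0.19]
don sleeveR [0.4114, 0.1966, 0.19]
rplate a [0.5123, -0.0977, 0.01]
rplate b [0.5335, -0.1902, 0.01]
rplate c [0.3756, -0.2231, 0.01]
rplate d [0.355, -0.1287, 0.01]
dplate a [0.3562, 0.259, 0.01]
dplate b [0.3583, 0.1627, 0.01]
dplate c [0.5196, 0.1685, 0.01]
grip(top) a [0.4913, 0.2203, 0.244]
grip(top) b [0.4925, 0.213, 0.244]
grip(top) c [0.469, 0.2096, 0.244]
grip(top) d [0.4702, 0.2197, 0.244]
grip(sc) a [0.4876, 0.2242, 0.244]
grip(sc) b [0.4906, 0.2133, 0.244]
grip(sc) c [0.4665, 0.2127, 0.244]
grip(sc) d [0.4619, 0.2245, 0.244]
recv sc lipInFar [0.5399, -0.1429, 0.19]
recv sc lipInNear [0.5367, -0.1209, 0.19]
recv sc g1 [0.4885, -0.1546, 0.19]
recv sc g2 [0.4813, -0.1607, 0.19]
recv sc slF [0.4256, -0.1726, 0.19]
ring t [0.5967, -0.0136, 0.007]
bottle t [0.4359, 0.0106, 0.13]
bottle s [0.4322, 0.0213, 0.13]
t depth arm [0.5135, -0.1489, 0.1859]
t depth arm2 [0.4476, -0.1638, 0.187]
t depth darm [0.5165, 0.2165, 0.1898]
t depth bar [0.4794, 0.2504, 0.1958]
t depth bar2 [0.4812, 0.1833, 0.1928]
t depth grip [0.4823, 0.2172, 0.2409]
s depth arm [0.5203, -0.1463, 0.1902]
s depth arm2 [0.4426, -0.1524, 0.191]
s depth grip [0.4759, 0.22, 0.2437]
s depth grip2 [0.4712, 0.2198, 0.2005]
bar bl [0.4793, 0.2673, 0.194]
bar br [0.4805, 0.1568, 0.194]
bar sc bl [0.4744, 0.2691, 0.194]
bar sc br [0.4793, 0.1651, 0.194]
```

```bash
cat >> h.py <<'E'
def Rz(phi):
    a=np.radians(phi); c,s=np.cos(a),np.sin(a)
    return np.array([[c,s,0],[s,-c,0],[0,0,-1.]])
E
python3 - <<'E'
from cell import robot, optics
from h import *
p=robot.current_position(); 
robot.servo_line([p[0],p[1],.33],feed=.2); print(robot.current_time())
robot.move_to([.46,-.145,.33],Rz(11.7)); print(robot.current_time(),robot.current_qpos())
c=optics.camera("wrist"); np.savez("pics/w1.npz",**c); cv2.imwrite("pics/w1.png",c["color"][...,::-1])
robot.move_to([.45,.217,.33],Rz(2)); print(robot.current_time(),robot.current_qpos())
c=optics.camera("wrist"); np.savez("pics/w2.npz",**c); cv2.imwrite("pics/w2.png",c["color"][...,::-1])
print(robot.current_position(),robot.current_wrist_force())
E
```

```text
0.7917
2.5833 [ 24.47887838   4.87266038 -15.18945895 106.30040976   1.37698903
  69.00980592 -69.54494678]
3.9917 [   0.21076971    8.70748242  -36.4785242   103.23811986    5.53150554
   69.85276889 -125.98148821]
[0.45074175 0.2154342  0.32983114] [-0.60910118 -0.05875986 -0.09143856]
```

View pics/w1.png

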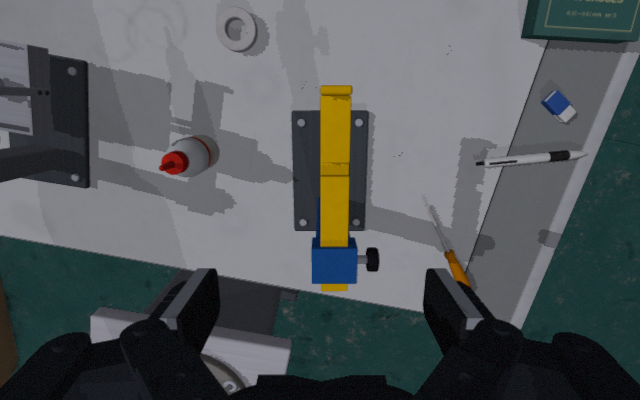

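View pics/w2.png

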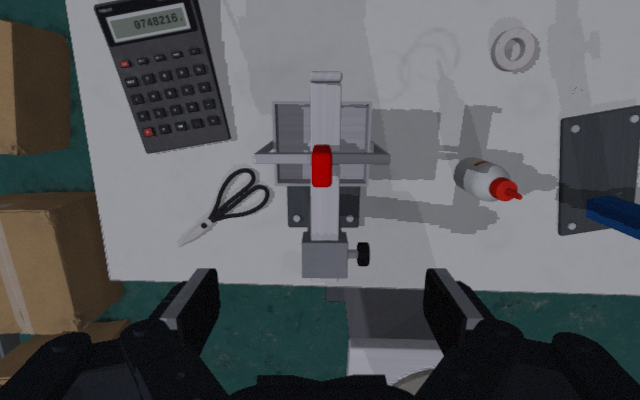

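In the w1 wrist view the yellow arm is upright in the image, with the groove near (335,170), the lip at (336,91) and the sleeve edge at y≈239. In w2 the red grip is at (322,166) with the bar at row 157.

```bash
python3 - <<'E'
from h import *
a=load("pics/w1.npz"); b=load("pics/w2.npz")
crop(a,290,390,80,180,6,"pics/w1a.png");crop(a,290,390,170,300,5,"pics/w1b.png"); crop(b,250,400,65,195,5,"pics/w2a.png");crop(b,280,380,185,285,5,"pics/w2b.png")
E
```

```text
(no output)
```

View pics/w1a.png

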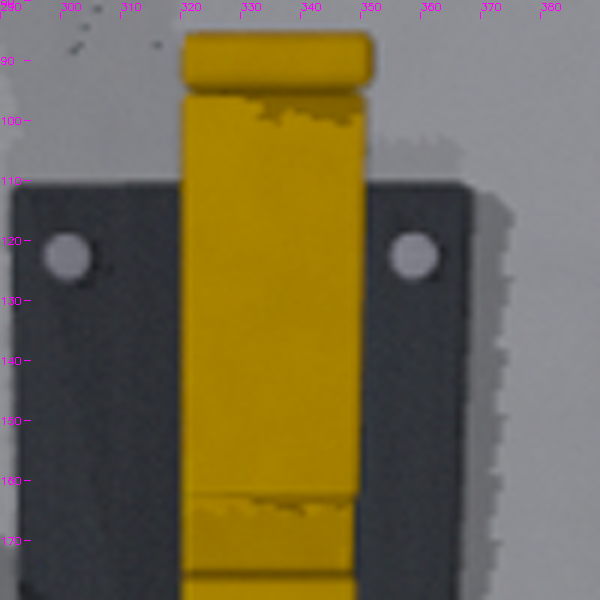

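View pics/w1b.png

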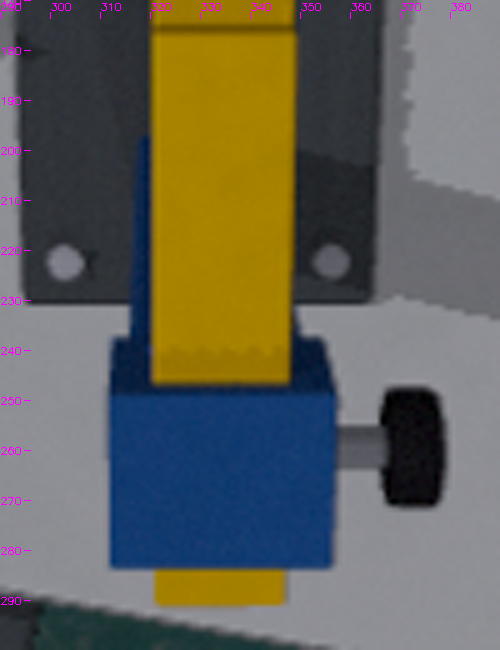

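View pics/w2a.png

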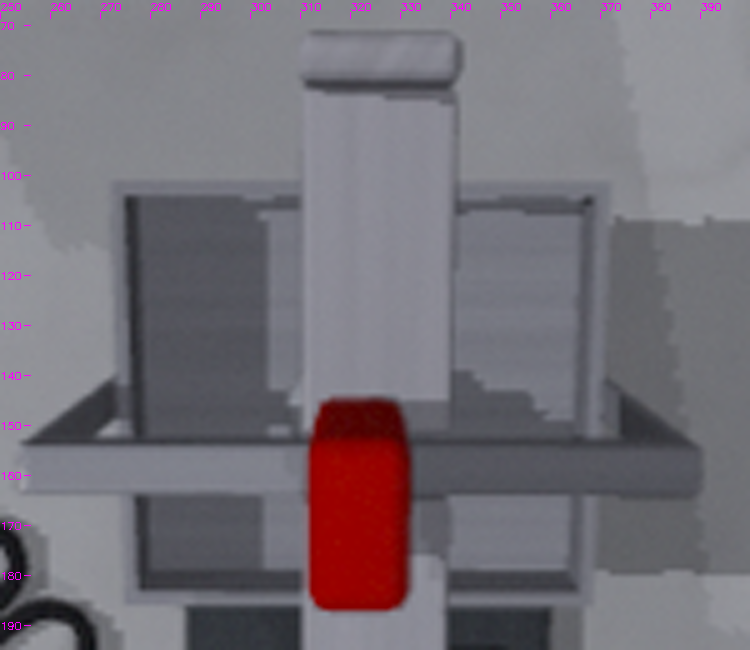

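View pics/w2b.png

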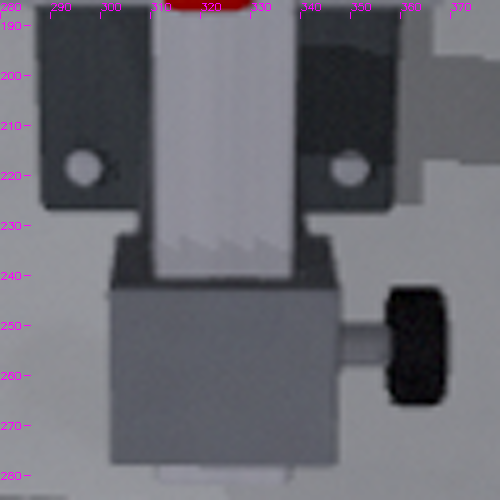

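```bash
python3 - <<'E'
from h import *
a=load("pics/w1.npz"); b=load("pics/w2.npz")
L=lambda p,q:(np.linalg.norm(p-q)*1000).round(1)
def ang(p,q): d=q-p; return np.degrees(np.arctan2(d[1],d[0])).round(2)
A={k:at_z(a,*uv,.19) for k,uv in dict(lL=(320.3,95.8),lR=(350,95.8),g1L=(320.3,162.3),g1R=(349,162.3),g2L=(320.2,175.8),g2R=(349,175.8),sL=(320.2,246.5),sR=(347.7,246.5)).items()}
for k,v in A.items(): print(k,v.round(4))
m=lambda k:(A[k+"L"]+A[k+"R"])/2
print("width",L(A["lL"],A["lR"]),L(A["g1L"],A["g1R"]),"lip-groove",L(m("l"),(m("g1")+m("g2"))/2),"groove w",L(m("g1"),m("g2")),"groove-sleeve",L((m("g1")+m("g2"))/2,m("s")))
print("groove",((m("g1")+m("g2"))/2).round(4),"axis",ang(m("s"),m("l")),"across",ang(A["g1R"],A["g1L"])-90)
u=(m("l")-m("s"));u/=np.linalg.norm(u);print("origin",m("s")+.071*u)
B={k:at_z(b,*uv,.19) for k,uv in dict(lL=(310.3,83),lR=(341,83),sL=(311,240),sR=(337.7,240)).items()}
mb=lambda k:(B[k+"L"]+B[k+"R"])/2
print("don w",L(B["lL"],B["lR"]),L(B["sL"],B["sR"]),"axis",ang(mb("s"),mb("l")),"lip",mb("l"),"sl",mb("s"),"groove",mb("l")-.058*(mb("l")-mb("s"))/np.linalg.norm(mb("l")-mb("s")))
G=[at_z(b,*uv,.244) for uv in((312,152.3),(331.7,152.3),(331.5,187),(312,187))]
print("grip",np.mean(G,0).round(4),L(G[0],G[1]),L(G[1],G[2]),"ax",ang(G[3],G[0]),ang(G[2],G[1]))
D=[at_z(b,*uv,.194) for uv in((254.5,153.5),(389.5,154),(389.5,164),(254.5,163))]
print("bar",np.mean(D,0).round(4),L(D[0],D[1]),L(D[1],D[2]),"ax",ang(D[1],D[0])-90,ang(D[2],D[3])-90)
for n,c,q in(("arm",a,(335,130)),("arm",a,(335,210)),("groove",a,(335,170)),("darm",b,(325,110)),("grip",b,(322,170)),("bar",b,(280,159))): print(n,by_depth(c,*q).round(4))
E
```

```text
lL [ 0.5369 -0.1306  0.19  ]
lR [ 0.5415 -0.153   0.19  ]
g1L [ 0.4865 -0.1409  0.19  ]
g1R [ 0.4912 -0.1638  0.19  ]
g2L [ 0.4755 -0.1431  0.19  ]
g2R [ 0.4803 -0.1662  0.19  ]
sL [ 0.4141 -0.1556  0.19  ]
sR [ 0.4189 -0.1792  0.19  ]
width 22.9 23.3 lip-groove 57.0 groove w 11.1 groove-sleeve 68.3
groove [ 0.4834 -0.1535  0.19  ] axis 11.81 across 11.620000000000005
origin [ 0.48597645 -0.15289227  0.19      ]
don w 23.4 23.2 axis 1.61 lip [0.5387464 0.2139224 0.19     ] sl [0.41026968 0.21031879 0.19      ] groove [0.4807692  0.21229621 0.19      ]
grip [0.4816 0.2151 0.244 ] 12.8 23.2 ax 1.46 2.06
bar [0.4815 0.2148 0.194 ] 107.4 8.0 ax 1.6800000000000068 1.4599999999999937
arm [ 0.5139 -0.1472  0.189 ]
arm [ 0.4492 -0.1613  0.1897]
groove [ 0.4812 -0.1546  0.1815]
darm [0.5189 0.2137 0.19  ]
grip [0.4816 0.215  0.2444]
bar [0.48   0.2484 0.1932]
```

```bash
python3 - <<'E'
from cell import robot, optics
from h import *
R=Rz(1.65)
robot.move_gripper(.05)
robot.move_to([.4816,.2150,.30],R); robot.sleep(.3)
print(robot.current_time(),robot.current_position().round(4),robot.current_tool_rot().round(4).tolist(),robot.current_wrist_force().round(2))
c=optics.camera("wrist"); np.savez("pics/w3.npz",**c); crop(c,220,420,150,390,3,"pics/w3.png")
E
```

```text
5.075 [0.4814 0.2155 0.3008] [[0.9996, 0.0295, 0.0013], [0.0295, -0.9996, 0.0003], [0.0013, -0.0003, -1.0]] [-0.17  0.59  0.37]
```

View pics/w3.png

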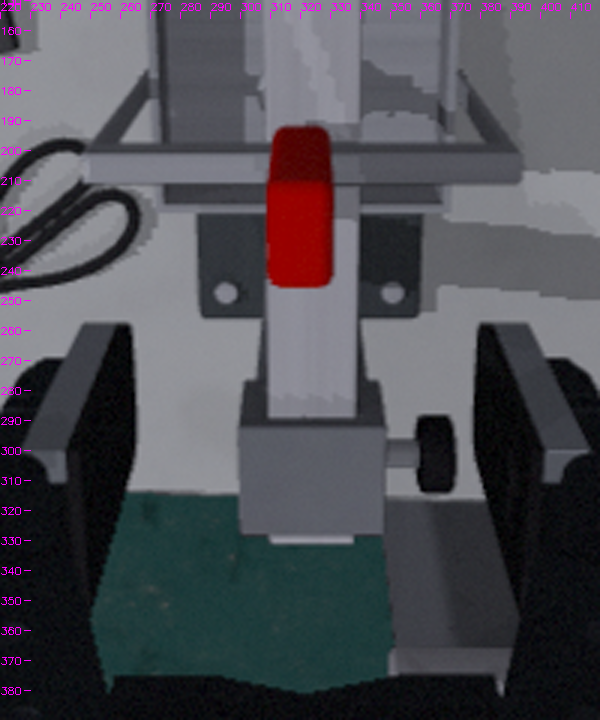

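The grip is at (320,227) in this view, midway between the fingertips at columns 263 and 378.

```bash
python3 - <<'E'
from cell import robot, optics
from h import *
c=load("pics/w3.npz")
G=[at_z(c,*uv,.244) for uv in((309.3,211),(330.3,211),(330.5,245),(309.3,245))]; g=np.mean(G,0); print("grip",g.round(4))
R=Rz(1.65)
robot.servo_line([.4816,.2150,.2025],feed=.12,orientation=R); robot.sleep(.3)
print(robot.current_position().round(4),robot.current_wrist_force().round(2))
robot.move_gripper(.0,grip_force=70); robot.sleep(.2)
print(robot.current_time(),robot.current_opening(),robot.current_position().round(4),robot.current_wrist_force().round(2),robot.current_wrist_torque().round(2))
c=optics.camera("wrist"); crop(c,220,420,150,390,3,"pics/w4.png")
E
```

```text
grip [0.4819 0.2153 0.244 ]
[0.4818 0.2151 0.203 ] [ 0.43 -0.37  0.48]
7.0 0.01304934269953809 [0.4817 0.2155 0.2028] [0.22 2.03 2.44] [ 0.45  0.11 -0.01]
```

View pics/w4.png

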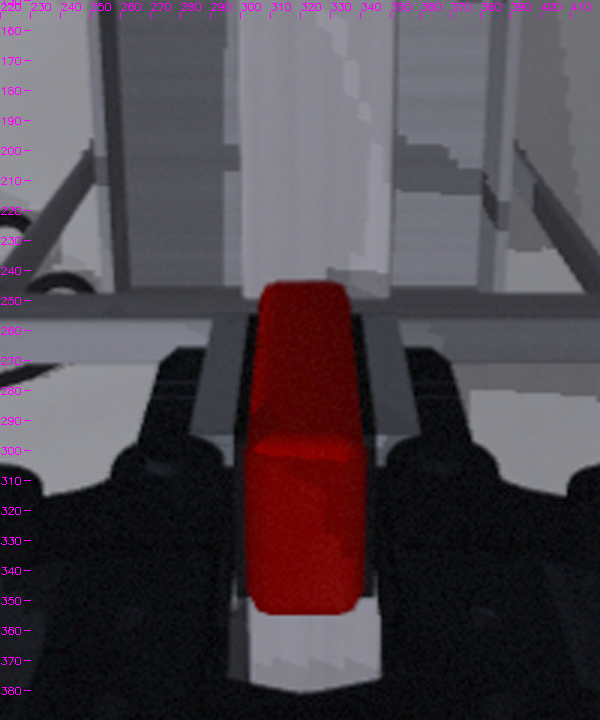

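The grip is held between the pads at about (318,300), with wrist loads under 3 N. Next I'll lift slowly.

```bash
python3 - <<'E'
from cell import robot, optics
from h import *
p=robot.current_position(); R=robot.current_tool_rot()
for dz in (.004,.012):
    robot.servo_line([p[0],p[1],p[2]+dz],feed=.03)
    print(robot.current_time(),robot.current_position().round(4),robot.current_wrist_force().round(2),robot.current_wrist_torque().round(2))
robot.servo_line([p[0],p[1],p[2]+.040],feed=.06); robot.sleep(.3)
print(robot.current_time(),robot.current_position().round(4),robot.current_wrist_force().round(2),robot.current_wrist_torque().round(2),robot.current_opening())
s=optics.camera("scene"); crop(s,180,310,200,340,4,"pics/s5.png"); c=optics.camera("wrist"); crop(c,220,420,150,390,3,"pics/w5.png")
E
```

```text
7.3417 [0.4813 0.2148 0.2062] [-0.28 -0.21 -4.28] [0.01 0.01 0.01]
7.7583 [0.4818 0.2155 0.215 ] [-0.08  0.57 -4.25] [ 0.03  0.01 -0.01]
8.675 [0.4816 0.2154 0.2425] [-0.28  0.66 -3.25] [-0.02  0.05  0.02] 0.013038558302727238
```

View pics/s5.png

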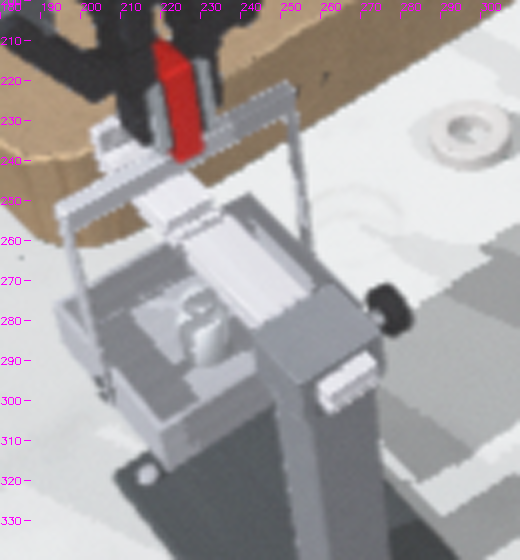

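View pics/w5.png

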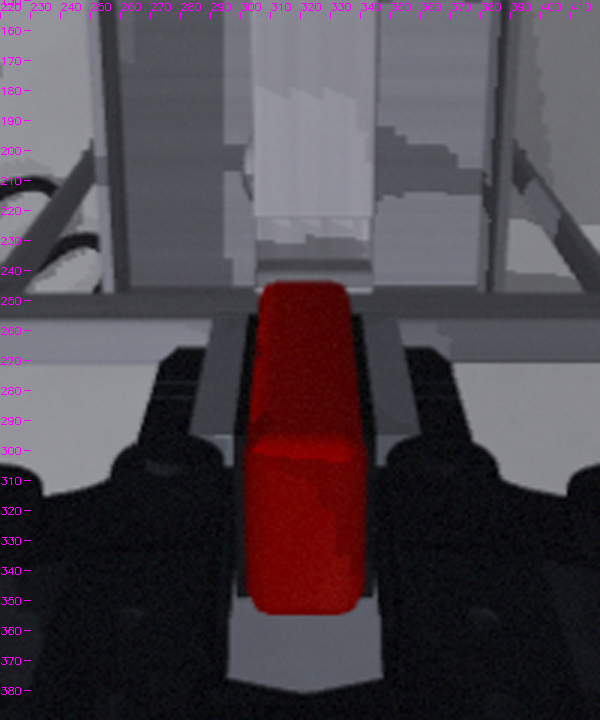

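The tray hangs free and level on the gripper with about 3.7 N of load. The check weight is upright at (230,290). Next I'll carry it out over the lip and across.

```bash
python3 - <<'E'
from cell import robot, optics
from h import *
z=.2428
def st(m): print(m,robot.current_time(),robot.current_position().round(4),robot.current_wrist_force().round(2))
robot.servo_line([.4816+.123,.2152+.0035,z],feed=.08,orientation=Rz(1.65)); st("out")
g=np.array([.4834,-.1535]);u=np.array([np.cos(np.radians(11.7)),np.sin(np.radians(11.7))])
q=g+.122*u
robot.servo_line([*q,z],feed=.12,orientation=Rz(11.7)); robot.sleep(.4); st("at recv")
for n in("scene","wrist","top"):
    c=optics.camera(n); np.savez(f"pics/{n}6.npz",**c); cv2.imwrite(f"pics/{n}6.png",c["color"][...,::-1])
E
```

```text
out 10.4583 [0.6042 0.2188 0.2429] [-0.44  0.82 -3.91]
at recv 13.9 [ 0.6029 -0.1287  0.2428] [-0.53  0.3  -3.88]
```

View pics/scene6.png

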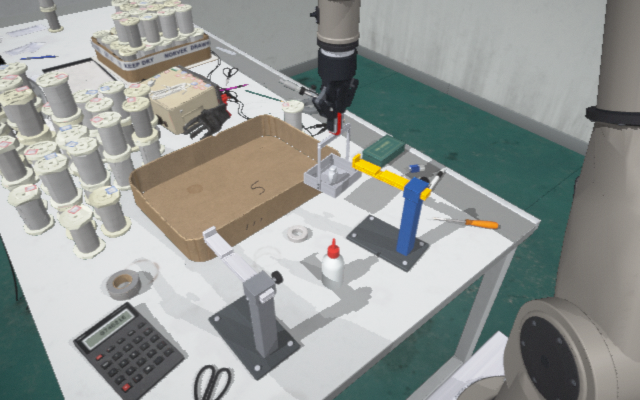

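View pics/wrist6.png

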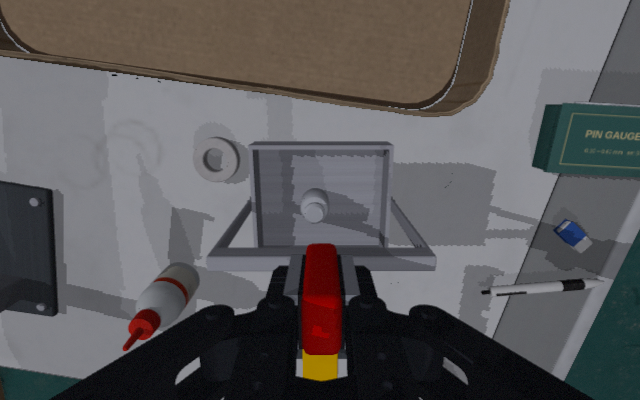

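The tray is at the receiver approach, level, with the check weight upright at (314,205) in the wrist view. The yellow lip lines up under the grip at (321,365), and the ring and bottle are untouched. Next I'll go over the lip and feel down.

```bash
cat > f.py <<'E'
from cell import robot, optics
from h import *
g=np.array([.4834,-.1535]);u=np.array([np.cos(np.radians(11.7)),np.sin(np.radians(11.7))]);R=Rz(11.7)
def F(n=4):
    a=[]
    for _ in range(n): a.append(robot.current_wrist_force()); robot.sleep(.02)
    return np.mean(a,0)
def sxy(): 
    p=robot.current_position(); d=p[:2]-g; return d@u, d@np.array([-u[1],u[0]]), p[2]
def go(s,z,feed): robot.servo_line([*(g+s*u),z],feed=feed,orientation=R)
E
python3 - <<'E'
from f import *
go(.020,.2428,.08); go(.020,.2165,.05); robot.sleep(.3)
b=F(8); print("base",b.round(2),np.round(sxy(),4),robot.current_time())
z=.2165
while z>.2065:
    z-=.0008; go(.020,z,.02); f=F(); print(round(z,4),(f-b).round(2),np.round(sxy(),4))
    if f[2]-b[2]>3.5: break
print(robot.current_time(),z); np.save("base.npy",b)
E
```

```text
base [-0.2   0.07 -4.38] [ 2.000e-02 -1.000e-04  2.166e-01] 16.5833
0.2157 [0.32 0.29 0.23] [0.02   0.     0.2156]
0.2149 [0.02 0.32 0.09] [0.02   0.     0.2149]
0.2141 [0.11 0.08 0.51] [0.02   0.     0.2141]
0.2133 [-0.4  -0.21  0.94] [0.02   0.     0.2133]
0.2125 [-0.1  -0.2   0.35] [0.02   0.     0.2125]
0.2117 [-0.14  0.14  0.52] [ 0.02   -0.      0.2117]
0.2109 [ 0.55 -0.09  0.82] [ 0.02   -0.      0.2109]
0.2101 [-2.93  0.08  8.72] [ 0.0201 -0.      0.2107]
19.1167 0.21010000000000004
```

```bash
python3 - <<'E'
from f import *
b=np.load("base.npy")
z=.2104; s=.020
go(s,z,.02)
while s>-.030:
    s-=.001; go(s,z,.02); f=F(3)-b; q=sxy(); print(round(s,3),round(z,4),f.round(1),np.round(q,4))
    if f[2]>6.5: z+=.0002
    elif f[2]<2.5 and z>.2098: z-=.0002
    if f[2]<1.5 and q[2]<.2100: break
    if np.linalg.norm(f)>14: print("high"); break
print(robot.current_time())
E
```

```text
0.019 0.2104 [0.8 0.8 7.6] [ 0.0199 -0.      0.2107]
0.018 0.2106 [3.2 1.  5.2] [ 1.850e-02 -1.000e-04  2.107e-01]
0.017 0.2106 [3.5 0.7 5.8] [ 1.720e-02 -1.000e-04  2.107e-01]
0.016 0.2106 [3.4 0.6 7. ] [ 1.610e-02 -1.000e-04  2.107e-01]
0.015 0.2108 [1.8 0.4 6.3] [ 0.0147 -0.      0.2107]
0.014 0.2108 [2.2 0.5 5.9] [0.0138 0.     0.2107]
0.013 0.2108 [2.1 0.3 5.6] [0.0128 0.     0.2107]
0.012 0.2108 [2.3 0.4 5.6] [0.0118 0.     0.2107]
0.011 0.2108 [1.9 0.9 5.1] [0.0108 0.     0.2107]
0.01 0.2108 [2.1 0.8 4.6] [0.0098 0.     0.2107]
0.009 0.2108 [1.6 0.9 4.4] [0.0088 0.     0.2107]
0.008 0.2108 [1.9 0.8 4.6] [ 0.0078 -0.      0.2108]
0.007 0.2108 [1.6 0.3 4.2] [0.0068 0.     0.2107]
0.006 0.2108 [1.5 0.3 4. ] [0.0058 0.     0.2107]
0.005 0.2108 [1.8 0.4 3.5] [0.0048 0.     0.2107]
0.004 0.2108 [ 0.9 -0.1  3.6] [0.0038 0.     0.2107]
0.003 0.2108 [1.  0.5 2.3] [0.0028 0.     0.2107]
0.002 0.2106 [1.4 0.3 3. ] [ 0.002  -0.      0.2106]
0.001 0.2106 [ 0.6 -0.2  0.6] [3.000e-04 1.000e-04 2.101e-01]
-0.0 0.2104 [ 0.3 -0.2  0.7] [-1.000e-04  0.000e+00  2.103e-01]
-0.001 0.2102 [-0.  -0.1
[... 1101 characters left out ...]
02 -1.000e-04  2.108e-01]
-0.02 0.2104 [3.3 0.7 6.5] [-1.960e-02 -1.000e-04  2.107e-01]
-0.021 0.2104 [3.7 0.7 7.6] [-2.060e-02 -1.000e-04  2.107e-01]
-0.022 0.2106 [2.7 0.5 6.9] [-2.200e-02 -1.000e-04  2.107e-01]
-0.023 0.2108 [2.5 0.4 8. ] [-0.0233  0.      0.2107]
-0.024 0.211 [2.3 0.4 5.1] [-2.450e-02  1.000e-04  2.107e-01]
-0.025 0.211 [1.1 0.1 3.6] [-2.540e-02  1.000e-04  2.107e-01]
-0.026 0.211 [3.6 0.6 1.4] [-2.590e-02  1.000e-04  2.108e-01]
-0.027 0.2108 [5.7 1.3 2. ] [-2.64e-02  1.00e-04  2.11e-01]
-0.028 0.2106 [6.2 1.9 2.1] [-2.670e-02  1.000e-04  2.111e-01]
-0.029 0.2104 [6.6 2.  3.8] [-0.0273  0.      0.2112]
-0.03 0.2104 [6.2 2.2 4.4] [-2.820e-02  1.000e-04  2.113e-01]
34.3667
```

Touch found the groove between s≈+1 and −2 mm, centre about −0.3 mm, which agrees with the cameras. My stop rule missed the drop and I slid on until the tray lightly met the post at 6 N. I'll back off, check that the tray is level, and return.

```bash
python3 - <<'E'
from f import *
b=np.load("base.npy")
go(-.024,.2120,.03); go(-.0003,.2130,.03); robot.sleep(.2); print(robot.current_time(),(F()-b).round(2),np.round(sxy(),4),robot.current_opening())
for n in("scene","wrist"):
    c=optics.camera(n); np.savez(f"pics/{n}7.npz",**c); 
    crop(c,310,440,120,260,4,"pics/s7.png") if n=="scene" else cv2.imwrite("pics/w7.png",c["color"][...,::-1])
E
```

```text
35.8667 [ 0.13 -0.24  0.81] [-4.00e-04 -1.00e-04  2.13e-01] 0.013244908640036444
```

View pics/s7.png

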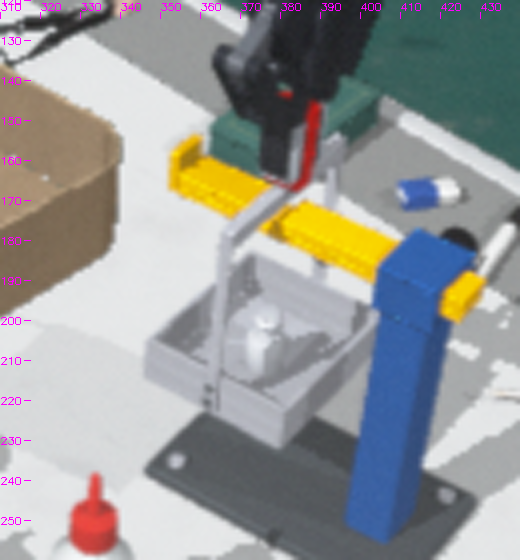

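View pics/w7.png

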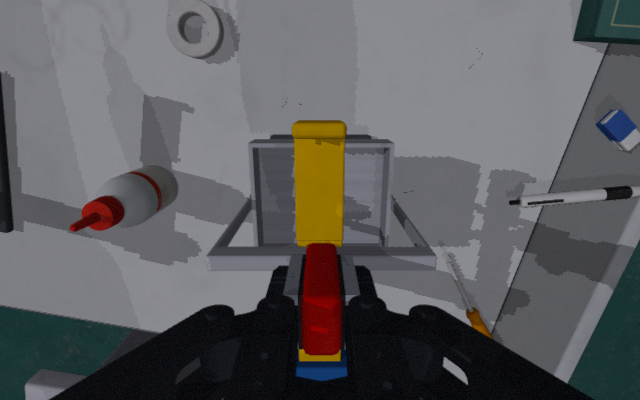

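```bash
python3 - <<'E'
from h import *
c=load("pics/wrist7.npz"); crop(c,190,450,115,275,3,"pics/w7c.png"); print(c["K"][0,2])
E
```

```text
321.15472972094017
```

View pics/w7c.png

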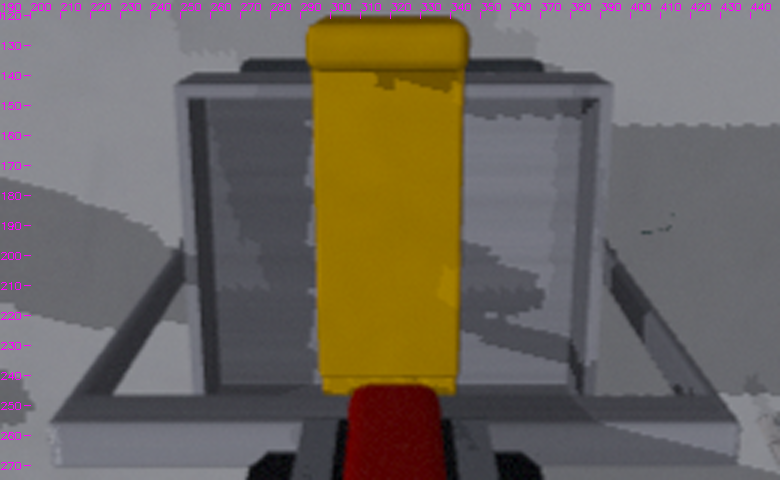

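The tray sits in the gripper exactly as before, with the weight upright. The bar's midpoint is at column 321.3 and the arm's at 319.3, so the bar is about 1 mm off centre. I'll correct 1 mm towards +y and lower it.

```bash
python3 - <<'E'
from f import *
b=np.load("base.npy"); n=np.array([-u[1],u[0]])
def go2(s,l,z,feed): robot.servo_line([*(g+s*u+l*n),z],feed=feed,orientation=R)
s=-.0003; go2(s,.001,.2130,.02); robot.sleep(.15)
z=.2130; go2(s,.001,.2115,.02); z=.2115
while z>.2010:
    z-=.0008; go2(s,.001,z,.02); f=F(3)-b; print(round(z,4),f.round(1),np.round(sxy(),4))
    if f[2]>3: break
print(robot.current_time(),robot.current_wrist_torque().round(2))
E
```

```text
0.2107 [0.1 0.1 0.9] [-0.0003  0.001   0.2107]
0.2099 [ 0.4 -0.2  0.8] [-0.0003  0.001   0.2099]
0.2091 [0.3 0.2 0.9] [-0.0003  0.001   0.2091]
0.2083 [1.  0.1 0.8] [-0.0003  0.001   0.2083]
0.2075 [ 0.6 -0.2  0.7] [-0.0003  0.001   0.2075]
0.2067 [-0.2  0.3  0. ] [-0.0003  0.001   0.2067]
0.2059 [0.5 0.5 0.8] [-0.0003  0.001   0.2059]
0.2051 [ 0.2 -0.3  0.2] [-0.0003  0.001   0.2051]
0.2043 [ 0.4 -0.1  0.8] [-0.0003  0.001   0.2042]
0.2035 [-0.4 -0.5  0.4] [-0.0003  0.001   0.2035]
0.2027 [0.2 0.1 1.8] [-1.000e-04  1.000e-03  2.028e-01]
0.2019 [-2.   0.6 10.1] [-1.000e-04  1.000e-03  2.027e-01]
40.2833 [ 0.19  0.69 -0.02]
```

It is seated: the contact height is 8.0 mm below the arm-top contact. Next I'll ease the load, take a look and release.

```bash
python3 - <<'E'
from f import *
b=np.load("base.npy"); n=np.array([-u[1],u[0]])
p=g-.0003*u+.001*n
robot.servo_line([*p,.2026],feed=.02,orientation=R); print((F()-b).round(1))
robot.move_gripper(.045,grip_force=20); robot.sleep(.2); print(robot.current_time(),F().round(1),robot.current_opening())
robot.servo_line([*p,.29],feed=.06); robot.sleep(.3)
print(robot.current_time(),F().round(1))
robot.servo_line([*(p-.03*u),.33],feed=.12); robot.sleep(.2)
for nm in("scene","wrist","top"):
    c=optics.camera(nm); np.savez(f"pics/{nm}8.npz",**c)
    if nm=="scene": crop(c,310,440,120,260,4,"pics/s8.png"); cv2.imwrite("pics/s8f.png",c["color"][...,::-1])
    elif nm=="wrist": crop(c,220,420,70,260,4,"pics/w8.png")
print(robot.current_time(),F().round(1))
E
```

```text
[-0.9 -0.2  6.1]
41.2083 [0.3 0.4 0.1] 0.044818905261093944
43.1833 [ 0.1 -0.2  0.1]
44.1667 [-0.1  0.1 -0.1]
```

View pics/s8.png

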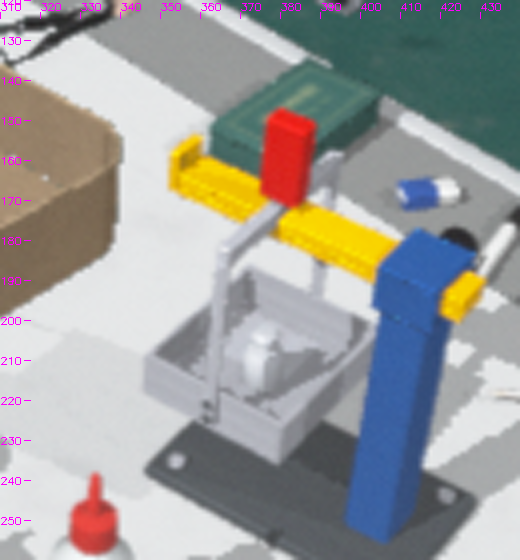

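View pics/w8.png

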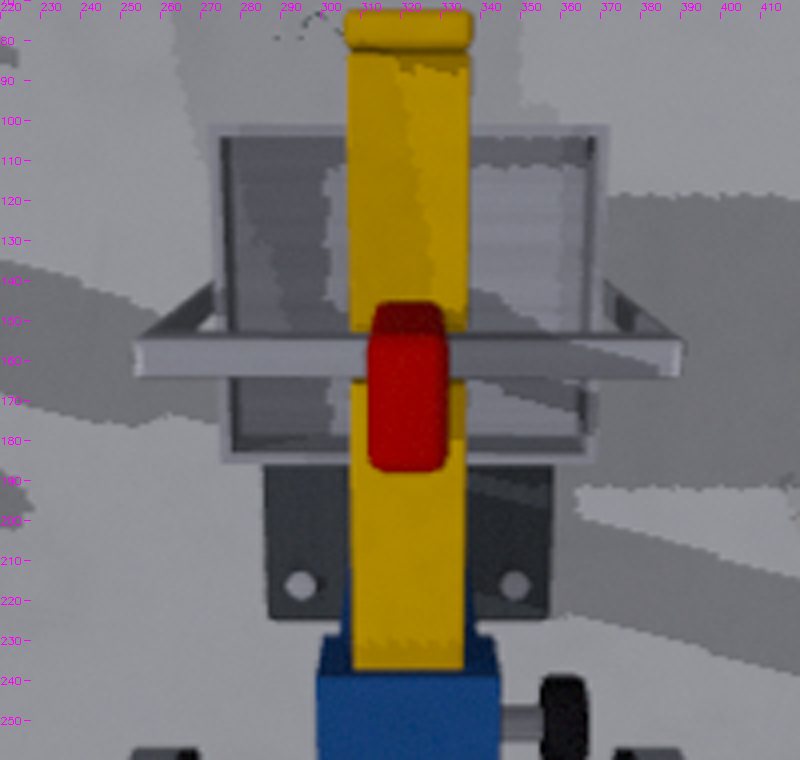

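View pics/s8f.png

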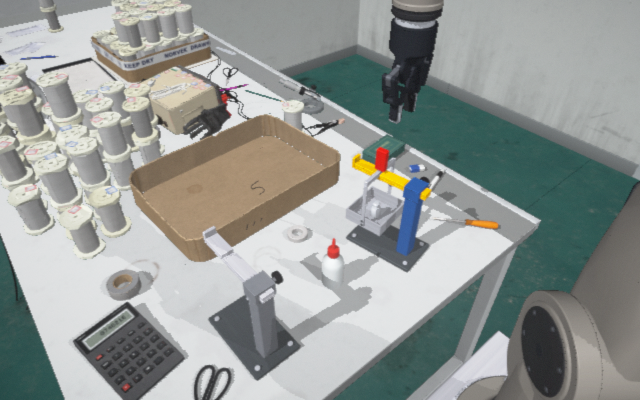

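The tray hangs level with the weight upright. In the wrist view the bar's midpoint is at column 321.5 and the arm's at 321.4. The ring is at (297,233) and the bottle at (333,265), both unchanged.

```bash
python3 - <<'E'
from cell import robot
from h import *
c=load("pics/wrist8.npz")
for n,q in(("grip top .244",(321,175)),("barL .194",(265,159)),("barR .194",(375,159)),("arm .19",(320,200))): print(n,by_depth(c,*q).round(4))
robot.job_done(); print(robot.current_time())
E
```

```text
grip top .244 [ 0.4805 -0.1536  0.2442]
barL .194 [ 0.4741 -0.1091  0.1932]
barR .194 [ 0.4921 -0.1951  0.1938]
arm .19 [ 0.4489 -0.1592  0.1901]
the job is handed in; nothing more can be done
the job is handed in; nothing more can be done
```

The tray is hanging on the yellow hook, its bar fully down in the groove, and the gripper is clear. I handed the job in shortly after the 44 s mark, against the 67 s limit.

**What I did**
- I gripped the tray by the red grip, lifted it straight out of the grey hook and carried it out over that arm's lip, then across to the blue stand. It was never set down.
- I felt for the groove by sliding the bar along the yellow arm at about 4–10 N, then lowered the bar 8.0 mm into it and let go. The press peaked at about 10 N.

**Last checks**
- **Seated:** the camera depths put the grip top at 244 mm and the bar top at 193–194 mm. Fully seated would be 244 and 194 mm.
- **Centred:** the bar's midpoint is within about 0.1 pixel of the arm's centre line in the wrist view.
- **Level and undisturbed:** the tray looks level with the check weight upright. The ring and bottle look unmoved.
- **Hands off:** the wrist force read about zero after release.

**One thing went wrong:** my stop rule missed the first drop into the groove. The bar slid about 26 mm past it, and the tray seems to have touched the blue post, with about 6–7 N of sideways force. I backed off and confirmed from pictures that the tray had not shifted in the gripper and the weight was still standing, then returned to the groove. No push on the yellow arm exceeded about 11 N.

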